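# Flip the flap marker of the run-out twin bin

## Robot

A 6-joint arm with a two-finger parallel gripper is mounted at the origin on the work surface. World frame = base frame: x ahead of the robot, y to its left, z up, the work surface at z = 0. Lengths are in m, angles in rad, forces in N, time in s.
With the tool pointing down it reaches from about 0.4 to 0.825 m from the base axis. Payload 7 kg.
Tool frame: the origin (TCP) lies midway between the tips of the shut fingers; the grasp point (between the pads) lies 19 mm behind it; z points along the fingers, y is the line along which they close (so a half turn about z gives the same grasp; the last joint's range is limited). The gripper opens to 88 mm and grips with 3 to 60 N. Pads are 19 mm wide; open, the fingers measure 130 mm over their backs; the gripper's body (78 mm by 193 mm) begins 47 mm behind the grasp point.
Start: joints at [-0.991, 0.359, 0.012, 0, -1.224, -0.288], TCP at [0.194, -0.646, 0.188] pointing down, gripper open.
Joint ranges: [-3.07, 3.07], [-1.43, 2.12], [-1.02, 1.25], [-3.03, 1.67], [-3.05, -0], [-3.03, 3.03]. Speed limits (rad/s): [2.39, 2.39, 3.01, 3.14, 3.14, 3.14].

## Interface

Orientations are given as [roll, pitch, yaw] about the fixed x, y, z axes, in that order (R = Rz(yaw) Ry(pitch) Rx(roll)).
In Python, from station import telemetry, eyes, ticket, recognise, trace gives the robot as it stands. The module is installed in compiled form; this text tells all that it offers.
- The arm moves only by the tool servo_tool, never from a script. Its argument "series" is a list that holds one entry, the list of rows, each a list of 4 numbers: the shift along the tool's x, y, z in mm, then the turn about the tool's z in rad. In form: [[[x, y, z, roll], ...]]. A call has exactly 10 rows; each row shifts and turns the commanded pose from where the row before left it, along the tool's axes as they then stand; what a row does not reach is not made up. A row lasts 1/12 s, in which the tool goes at most 41.7 mm and 7.16 degrees, less where a joint would pass 70% of its speed; a pose out of reach is approached as far as the arm can. A call is refused whole if a number of a shift passes 41.7 or a number of a turn 0.125, either way. A call with a gripper value outside its range is refused whole. "claw" is the gripper's target within -1 to 1 (shut at 1, half-way at 0, fully open at -1), set as the call begins (left out, the last holds). The fingers move at their own pace and stop on an object; "grip_force" is the grip in N (left out, the last holds). Time passes only in rows, so rows that do not move let the fingers close, or fill a call up. It gives the time, the measured TCP pose, the force, the opening and the grip force at its end, in the units of the state.
- telemetry.get_state(): the state, without advancing time (a new reading comes with each control period).
- eyes.grab_frame(name): name is "side" or "top" or "wrist"; returns the picture (384x512x3 uint8, red, green, blue); there is no depth.
- eyes.calibration(name): a dict with "mtx" (3x3 intrinsics, pixels), "k1" (the pictures are not rectified: a ray, as slopes to the right and down, at radius r is drawn at 1 + k1 r^2 times it, then the intrinsics apply), "rvec" (rotation vector, rad) and "tvec" (3), from world to camera coordinates, as OpenCV has them. Camera axes: x right, y down, z forward; pixel columns grow to the right and rows downward; lengths in m; the calibration is good to about 2 mm. A picture is of the moment at which its call begins: read the wrist's pose just before it. calibration takes no time and is no camera call; for the wrist camera it gives the pose at the moment of the call.
- ticket.job_done(): hands the job in; it is judged then, once.
Trained networks look in the newest picture that a camera, given by its name, has taken for a name from the list of things; names that differ only in an ending like _2 or _b are one class to them, and where a whole thing is asked for, a point or a joint stands for the part that bears it (a point fixed in the world has none). Each returns a list of dicts, best first, with "conf" (0 to 1); they miss things now and then, are a little off and sometimes report something else, mostly with a low value. They report only what shows in the picture. A call takes as long as a camera call. They do not tell look-alikes from the thing itself.
- recognise(camera, name): "position" ([x, y, z] in m, in world coordinates, good to about 4 mm: the middle of the surface that is visible of it).
- trace(camera, name): "mask" (384x512 bool, what is visible of it).
The state is a dict: "t": time; "q": joint angles; "qd": joint speeds; "joint_efforts": joint torques, N m; "eef_pos": TCP position; "ee_rot": TCP orientation; "force": force on the tool from outside, world axes, zero at the start; "moment": the same for the moment, N m; "width": finger opening in m; "gripper_force": force on a finger pad.
Only numpy, scipy, OpenCV 4.12 (cv2) and the standard library are available. Lean on these libraries where they do the work, as an engineer would, in place of code of your own. Each camera call takes 0.05 s, during which the arm holds its last target. There are 200 camera calls.

## Task

Three twin stock bins stand on the bench; in one of them the compartment in use (the one not under its flap) has run empty. Pushing with the fingertips only, without gripping or forcing it, flip that bin's hinged flap right over its pivot so that it lies flat over the empty compartment, showing the face with the cross and opening the full reserve. Do not lift or shove any bin, and leave the other flaps, the drill chuck and the red cap alone.

Things in the scene. Friction and masses are not known exactly. Their poses are not given: they have to be found in the camera images.
- bin_a: The bin to deal with: its uncovered compartment is empty. Olive sheet-steel box, 180 (its x) x 104 (y) x 75 mm high, 3 mm walls, loose, about 1.5 kg. A divider at x = 0 makes two open compartments, 72 mm deep. Origin: centre of its underside. x points from the reserve (full of nuts, under the flap at the start) to the empty side, which faces away from the robot, within 26 degrees; z up.
- flap_a (a joint): Hinge of that bin's flap, along the bin's y. 0: flap flat on the rim over the reserve (-x), disc face up; grows as it rises; 1.57 upright; 3.14 (its stop): flat over the empty compartment (+x), cross face up. Starts at 0 to 0.2. Stiff: the flap stays at any angle it is left. Moving it takes about 1.5 N at its free edge, about 4 N on the thumb tab.
- flap_a_hinge (a point): Middle of flap_a's hinge axis, 77.5 mm above the bench, over the centre of bin_a; axes as bin_a. Below it the divider has a notch for the thumb tab, 46 mm wide in y, down to 31 mm above the bench. The hinge barrel is 9 mm thick.
- flap_a_edge (a point): Middle of flap_a's free edge, rolled, 6 mm thick, 102 mm from the hinge axis; at rest it overhangs the bin's end wall by about 15 mm. The flap is an aluminium plate 94 mm wide, 4 mm thick, 85 g, with a raised 48 mm disc on one face and a raised diagonal cross on the other (each 2 mm high).
- flap_a_tab (a point): Middle of the end (6 mm roll) of flap_a's thumb tab: in the flap's plane, across the hinge from the free edge, 40 mm from the axis, 34 mm wide, 4 mm thick. At the start it sticks out level over the empty compartment; pressing it down raises the flap.
- bin_b: a second twin bin like the first (origin and axes likewise), but its uncovered compartment is full of cap screws: leave it alone. About 1.9 kg
- flap_b (a joint): its flap, lying at 0 to 0.12 (disc face up, towards its bin's -x), values as flap_a: leave it
- bin_c: a third twin bin like the first (origin and axes likewise), already flipped over: its uncovered compartment is full of brass bushes: leave it alone. About 1.5 kg
- flap_c (a joint): its flap, lying at 3.02 to 3.14 (cross face up, towards its bin's +x), values as flap_a: leave it
- chuck: bystander: a steel drill chuck standing upright, 50 mm across, 74 mm high, 0.55 kg; origin at the centre of its underside. Leave it
- cap: bystander: a small red plastic cap like a shallow dish, 60 mm across, 18 mm high; origin at the centre of its underside. Leave it
Not all that is in view belongs to the job. What is shaped like the bin_a but blue is not meant.

How it is judged:
At the end, for the whole second after the job is handed in: the flap of the bin with the empty compartment lies flat over it (within 0.11 rad, 6 degrees, of its stop), that bin upright, at rest and within 20 mm of where it stood; the other bins, the chuck and the cap within 20 mm of where they stood, the other two flaps still down (value of joint flap_a above 3.03 rad and distance of each of bin_a, bin_b, bin_c, chuck, cap from where it was at the start of the episode below 0.02 m and angle between bin_a's own z axis and vertical below 0.05 rad and value of joint flap_b below 0.3 rad and value of joint flap_c above 2.85 rad and linear speed of bin_a below 0.02 m/s); the robot touches nothing.
It fails at once if the fingers grip or force the bin or its flap (over 35 N) (contact force between the fingers and bin_a above 35 N).
It fails at once if the bin is lifted, tipped or shoved by more than 30 mm (height (world z) of bin_a above 0.012 m or angle between bin_a's own z axis and vertical above 0.15 rad or distance of bin_a from where it was at the start of the episode above 0.03 m).
It fails at once if another bin is shoved or lifted by more than 20 mm (distance of any of bin_b, bin_c from where it was at the start of the episode above 0.02 m).
It fails at once if another bin's flap is flipped or raised (value of joint flap_b above 0.4 rad or value of joint flap_c below 2.75 rad).
It fails at once if the drill chuck or the red cap is moved or picked up (distance of any of chuck, cap from where it was at the start of the episode above 0.02 m).
It also fails if it takes over 48 s, if anything falls off the work surface, if the arm or the gripper's body presses on something with over 40 N, if the wrist force passes 120 N, or if a joint passes its speed limit or range.

## Working session

There is one attempt and no reset: what is moved stays moved. The work goes in short steps, Python scripts to look and compute and a tool call to move; the robot and the scene stay as the last step left them, time stands still between calls to the robot, and variables do not carry over. Pictures are saved under pics/ and viewed, at most 10 in all, crops included, and the job is handed in when it is done.

Besides the shell and the picture viewer there is one more tool, called by a JSON object that holds its "name" and its "arguments", one argument or row to a line. servo_tool: Moves the arm, as the interface text tells. Its arguments: {"type":"object","properties":{"series":{"type":"array"},"claw":{"type":"number"},"grip_force":{"type":"number"}},"required":["series"]}

```bash
mkdir -p pics
cat > h.py <<'E'
import numpy as np, cv2
from station import telemetry, eyes, ticket, recognise, trace
def save(cam,name):
    im=eyes.grab_frame(cam); cv2.imwrite('pics/'+name,im[:,:,::-1]); return im
def ray(cam,u,v):
    c=eyes.calibration(cam);K=np.array(c['mtx']);k=c['k1']
    d=np.array([(u-K[0,2])/K[0,0],(v-K[1,2])/K[1,1]]);s=d.copy()
    for _ in range(20): s=d/(1+k*(s@s))
    R=cv2.Rodrigues(np.array(c['rvec'],float))[0];t=np.array(c['tvec'],float).ravel()
    return -R.T@t, R.T@np.array([s[0],s[1],1])
def at_z(cam,u,v,z):
    o,d=ray(cam,u,v);return o+d*(z-o[2])/d[2]
def proj(cam,P):
    c=eyes.calibration(cam);K=np.array(c['mtx']);R=cv2.Rodrigues(np.array(c['rvec'],float))[0]
    p=R@np.array(P,float)+np.array(c['tvec'],float).ravel();s=p[:2]/p[2];s=s*(1+c['k1']*(s@s))
    return K[:2,:2]@s+K[:2,2]
E
python3 - <<'E'
from h import *
for c in('top','side'):
    save(c,c+'0.png')
    for n in('bin_a','flap_a','flap_a_hinge','flap_a_edge','flap_a_tab','chuck','cap'):
        print(c,n,[(np.round(r['position'],3).tolist(),round(r['conf'],2)) for r in recognise(c,n)])
print(telemetry.get_state())
E
```

```text
top bin_a [([0.538, 0.002, 0.074], 0.85), ([0.564, 0.216, 0.081], 0.64), ([0.543, -0.233, 0.071], 0.63)]
top flap_a [([0.504, -0.007, 0.084], 0.81), ([0.522, 0.211, 0.091], 0.68), ([0.58, -0.249, 0.081], 0.67)]
top flap_a_hinge [([0.46, 0.429, 0.076], 0.82), ([0.563, 0.213, 0.082], 0.56), ([0.521, 0.21, 0.094], 0.54)]
top flap_a_edge [([0.432, 0.446, 0.081], 0.75), ([0.522, 0.212, 0.092], 0.67)]
top flap_a_tab [([0.43, 0.441, 0.081], 0.77), ([0.523, 0.209, 0.085], 0.73), ([0.398, -0.08, 0.007], 0.39)]
top chuck [([0.73, 0.149, 0.063], 0.67)]
top cap [([0.403, -0.082, 0.011], 0.66)]
side bin_a [([0.564, 0.239, 0.06], 0.74), ([0.541, 0.031, 0.061], 0.74), ([0.554, -0.213, 0.059], 0.59), ([0.472, 0.46, 0.067], 0.59)]
side flap_a [([0.582, -0.238, 0.08], 0.77), ([0.431, 0.448, 0.078], 0.73), ([0.505, -0.003, 0.091], 0.56)]
side flap_a_hinge [([0.469, 0.459, 0.07], 0.93), ([0.559, 0.238, 0.06], 0.74)]
side flap_a_edge [([0.43, 0.448, 0.077], 0.94), ([0.523, 0.212, 0.091], 0.69)]
side flap_a_tab [([0.526, 0.212, 0.094], 0.89), ([0.43, 0.447, 0.078], 0.77)]
side chuck [([0.736, 0.162, 0.044], 0.59), ([0.524, 0.214, 0.092], 0.4)]
side cap [([0.403, -0.086, 0.012], 0.57)]
{'t': 0.8, 'q': array([-9.90909157e-01,  3.58578407e-01,  1.18547915e-02,  1.46699947e-05,
       -1.22410145e+00, -2.88122308e-01]), 'qd': array([ 0.00122257,  0.00087791,  0.00134416,  0.00065613, -0.00198852,
       -0.00032602]), 'joint_efforts': array([-3.69139534e-04, -5.82288122e+01,  2.93281531e+01,  7.00200811e+00,
        1.25599423e-02,  3.15525952e-06]), 'eef_pos': array([ 0.19413048, -0.64643464,  0.18805815]), 'ee_rot': array([ 3.14156902e+00, -2.13943812e-05, -2.84982281e+00]), 'force': array([-0.29795048,  0.23248895, -0.08169208]), 'moment': array([ 0.04076632,  0.04735903, -0.00308795]), 'gripper_force': 0.0, 'width': 0.0875451643641316}
```

```bash
python3 -c "
import cv2,numpy as np
a=cv2.imread('pics/top0.png');b=cv2.imread('pics/side0.png')
cv2.imwrite('pics/t2.png',cv2.resize(a,(800,600),interpolation=cv2.INTER_CUBIC));cv2.imwrite('pics/s2.png',cv2.resize(b,(800,600),interpolation=cv2.INTER_CUBIC))"
```

```text
(no output)
```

View pics/t2.png

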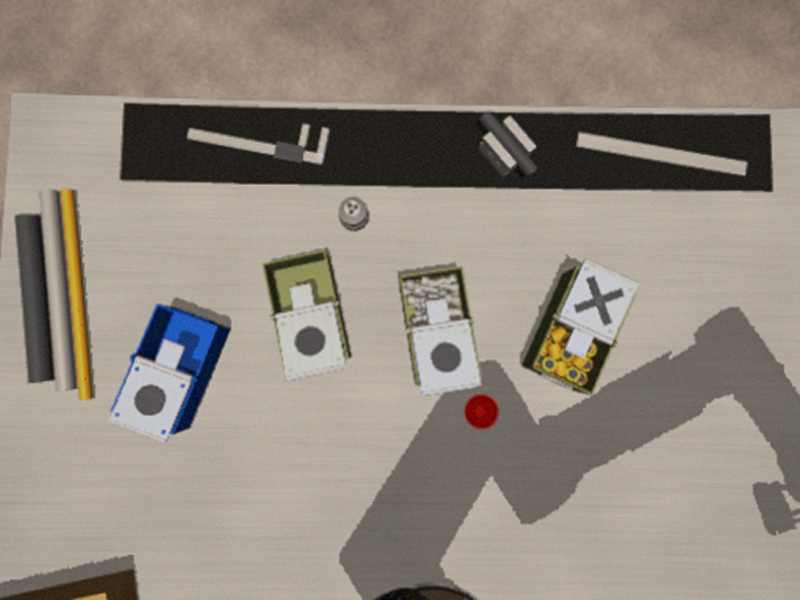

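View pics/s2.png

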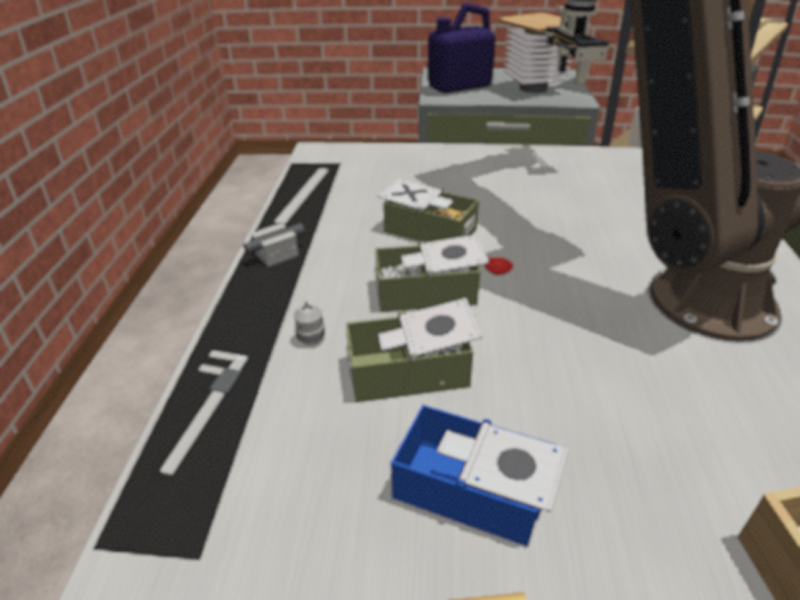

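Run:
```python
from h import *
s=0.64
def P(c,u,v,z): return at_z(c,u*s,v*s,z)
fl=P('top',264,263,.075);fr=P('top',327,249,.075)
print('top rim far',fl,fr,np.linalg.norm(fl-fr))
e1=P('top',287,380,.085);e2=P('top',351,371,.085);print('edge',e1,e2,np.linalg.norm(e1-e2))
print('tab',P('top',301,287,.075), 'side tab',P('side',381,341,.075))
a=P('side',347,322,.075);b=P('side',354,363,.075); print('side far rim far/near y',a,b)
c=P('side',356,398,0);d=P('side',470,386,0);print('bottom',c,d,np.linalg.norm(c-d),np.arctan2(*(c-d)[1::-1]))
print('side edge',P('side',465,303,.09),P('side',480,346,.09))
# white flap / olive segmentation for a better fit
im=eyes.grab_frame('top')
sub=im[150:250,160:232]; 
m=((sub.min(2)>170)).astype(np.uint8)
hsv=cv2.cvtColor(sub,cv2.COLOR_RGB2HSV)
for r in recognise('top','flap_a')[:3]: print(r['position'],r['conf'])
for r in trace('top','bin_a'):
    ys,xs=np.nonzero(r['mask'])
    if 160<xs.mean()<232:
        cc=max(cv2.findContours(r['mask'].astype(np.uint8),0,1)[0],key=cv2.contourArea)
        box=cv2.boxPoints(cv2.minAreaRect(cc));print('bin box',box/s)
for r in trace('top','flap_a'):
    ys,xs=np.nonzero(r['mask'])
    if 160<xs.mean()<232:
        cc=max(cv2.findContours(r['mask'].astype(np.uint8),0,1)[0],key=cv2.contourArea)
        box=cv2.boxPoints(cv2.minAreaRect(cc));print('flap box',box/s)
crop=im[145:255,155:240]; cv2.imwrite('pics/crop.png',cv2.resize(crop[:,:,::-1],None,fx=5,fy=5,interpolation=cv2.INTER_CUBIC))
```

```text
top rim far [0.64125744 0.28446812 0.075     ] [0.66600355 0.18370039 0.075     ] 0.10376177875157819
edge [0.45506733 0.23966725 0.085     ] [0.47028146 0.13987325 0.085     ] 0.10094708180654054
tab [0.6032495  0.22391533 0.075     ] side tab [0.60359057 0.23088195 0.075     ]
side far rim far/near y [0.66115897 0.18822862 0.075     ] [0.63809421 0.28107515 0.075     ]
bottom [0.64007487 0.27873218 0.        ] [0.46618085 0.24425584 0.        ] 0.17727873249343887 0.1957225811795293
side edge [0.47656706 0.14998016 0.09      ] [0.45727884 0.25223483 0.09      ]
[0.524, 0.2084, 0.0919] 0.94
[0.5021, -0.0057, 0.0812] 0.77
[0.5806, -0.2458, 0.0838] 0.69
bin box [[258.14163 261.5491 ]
 [327.20035 246.44252]
 [353.15268 365.08188]
 [284.094   380.18848]]
flap box [[267.96872 291.40625]
 [327.46396 279.5072 ]
 [345.01202 367.2476 ]
 [285.5168  379.14664]]
```

View pics/crop.png

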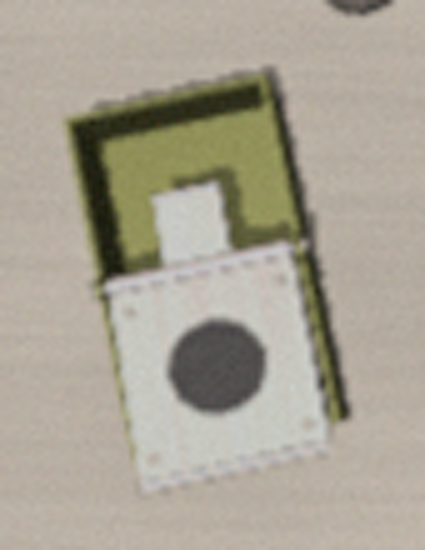

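{"name": "servo_tool", "arguments": {
  "series": [
    [[0,0,0,0.08],[-24,32,0,0],[-24,32,0,0],[-24,32,0,0],[-24,32,0,0],[-24,32,0,0],[-24,32,0,0],[-24,32,0,0],[-24,32,0,0],[-24,32,0,0]]
  ],
  "claw": 1,
  "grip_force": 10
}}

```text
t: 1.83
eef_pos: [0.3452, -0.3178, 0.1884]
ee_rot: [-3.141, 0.001, -2.93]
force: [0.3, -0.2, -0.3]
width: 0.0266
gripper_force: 0.0
```

{"name": "servo_tool", "arguments": {
  "series": [
    [[-24,32,0,0],[-24,32,0,0],[-24,32,0,0],[-24,32,0,0],[-24,32,0,0],[-24,32,0,0],[-24,32,0,0],[-24,32,0,0],[-24,32,0,0],[-24,32,0,0]]
  ]
}}

```text
t: 2.67
eef_pos: [0.5126, 0.046, 0.1885]
ee_rot: [3.141, 0.001, -2.929]
force: [1.1, 0.4, -0.2]
width: 0.0001
gripper_force: 0.0
```

{"name": "servo_tool", "arguments": {
  "series": [
    [[-24,32,0,0],[-24,32,0,0],[-24,32,0,0],[-24,32,0,0],[-18,30,0,0],[0,0,20,0],[0,0,20,0],[0,0,20,0],[0,0,0,0],[0,0,0,0]]
  ]
}}

```text
t: 3.5
eef_pos: [0.5899, 0.2218, 0.1275]
ee_rot: [-3.14, -0.002, -2.93]
force: [-0.0, 0.4, 0.6]
width: 0.0007
gripper_force: 0.0
```

Run:
```python
from h import *
st=telemetry.get_state();print(st['eef_pos'],st['ee_rot'],st['force'])
im=save('wrist','w1.png');im2=save('side','x.png');im3=eyes.grab_frame('top')
a=cv2.resize(im2[170:270,200:340],None,fx=4,fy=4);b=cv2.resize(im3[100:300,120:320],(400,400))
a=a[:400,:400+0] if False else cv2.resize(im2[150:270,200:320],(400,400))
w=cv2.resize(im,(266,200))
cv2.imwrite('pics/c1.png',np.hstack([a,b])[:,:,::-1])
```

```text
[0.58993272 0.22183321 0.12745162] [-3.14039087e+00 -1.97426206e-03 -2.92962952e+00] [-0.01760552  0.41299008  0.63313571]
```

View pics/w1.png

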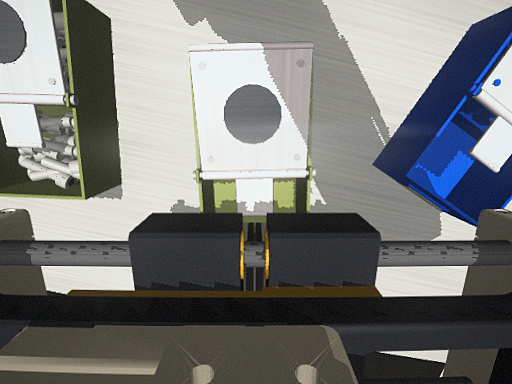

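View pics/c1.png

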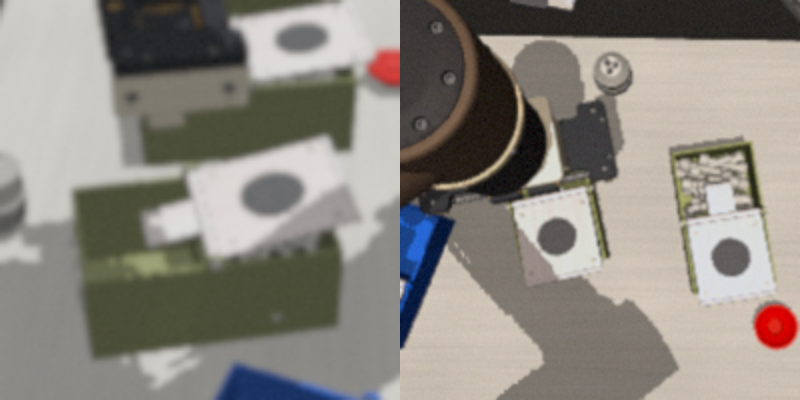

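Run:
```python
from h import *
c=eyes.calibration('wrist');R=cv2.Rodrigues(np.array(c['rvec'],float))[0];o=-R.T@np.array(c['tvec'],float).ravel()
y=0.212;X=np.array([np.cos(y),np.sin(y),0]);Y=np.array([-X[1],X[0],0])
tcp=telemetry.get_state()['eef_pos']
f=lambda p:np.round([(p-tcp)@X,(p-tcp)@Y,p[2]],4)
print('cam rel tcp',f(o),'fwd',R[2]@X,R[2]@Y,R[2][2])
for n,u,v,z in [('hl',194,175,.0775),('hr',314,174,.0775),('h',254,174.5,.0775),('el',190,45,.09),('er',313,43,.09),('tabR',272,205,.076),('tabL',237,205,.076),('rimL',200,200,.075)]:
    p=at_z('wrist',u,v,z);print(n,p.round(4),f(p))
```

```text
cam rel tcp [-6.740e-02  1.000e-04  3.265e-01] fwd 0.25180246571649645 0.0017691567281572368 -0.967777034416277
hl [0.5808 0.1645 0.0775] [-0.0225 -0.0546  0.0775]
hr [0.5568 0.2719 0.0775] [-0.0234  0.0555  0.0775]
h [0.5688 0.2182 0.0775] [-0.023   0.0005  0.0775]
el [0.4764 0.147  0.09  ] [-0.1283 -0.0497  0.09  ]
er [0.4547 0.2409 0.09  ] [-0.1297  0.0467  0.09  ]
tabR [0.5941 0.2411 0.076 ] [0.0066 0.0175 0.076 ]
tabL [0.6011 0.2087 0.076 ] [ 0.0066 -0.0157  0.076 ]
rimL [0.6039 0.1734 0.075 ] [ 0.0019 -0.0507  0.075 ]
```

{"name": "servo_tool", "arguments": {
  "series": [
    [[-5,0,15,0],[0,0,15,0],[0,0,8,0],[0,0,4,0],[0,0,4,0],[0,0,3,0],[0,0,3,0],[0,0,3,0],[0,0,3,0],[0,0,3,0]]
  ]
}}

```text
t: 4.48
eef_pos: [0.5954, 0.2234, 0.0671]
ee_rot: [3.141, 0.0, -2.93]
force: [-0.7, 0.2, -0.0]
width: 0.0003
gripper_force: 0.0
```

{"name": "servo_tool", "arguments": {
  "series": [
    [[0,0,2,0],[0,0,2,0],[0,0,2,0],[0,0,2,0],[0,0,2,0],[0,0,2,0],[0,0,2,0],[0,0,2,0],[0,0,2,0],[0,0,0,0]]
  ]
}}

```text
t: 5.32
eef_pos: [0.595, 0.2232, 0.0485]
ee_rot: [-3.141, -0.001, -2.93]
force: [-0.3, 0.2, 0.3]
width: 0.0006
gripper_force: 0.0
```

Run:
```python
from h import *
print(telemetry.get_state()['force'])
a=eyes.grab_frame('side');w=eyes.grab_frame('wrist')
cv2.imwrite('pics/c2.png',np.hstack([cv2.resize(a[130:270,190:330],(400,400)),cv2.resize(w,(400,300))[:300].repeat(1,0) if 0 else cv2.copyMakeBorder(cv2.resize(w,(400,300)),0,100,0,0,0)])[:,:,::-1])
```

```text
[-0.30374365  0.24978646  0.33187455]
```

View pics/c2.png

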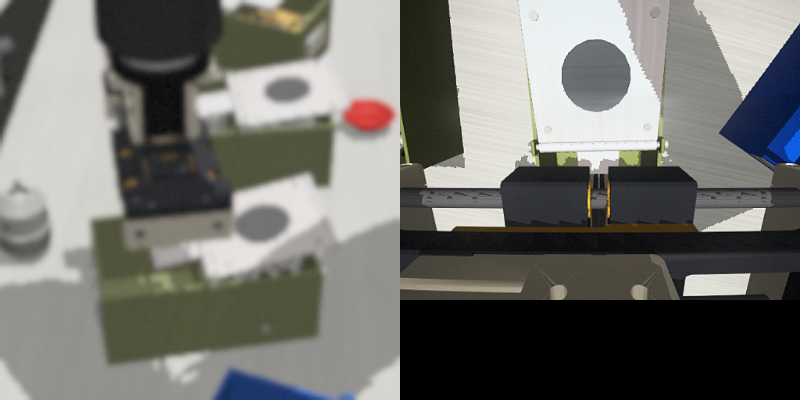

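```bash
python3 - <<'E'
from h import *
def fd(im,lo,hi):
    pass
for c in('side','wrist','top'):
    eyes.grab_frame(c)
    for n in('flap_a','flap_a_tab','flap_a_edge'): print(c,n,[(np.round(r['position'],3).tolist(),round(r['conf'],2)) for r in recognise(c,n) if abs(r['position'][1]-.22)<.06])
st=telemetry.get_state();print(st['joint_efforts'],st['force'])
# expected pixel of edge mid, disc centre for various angles, hinge at H, side camera
y=.212;X=np.array([np.cos(y),np.sin(y),0]);H=np.array([.566,.217,.0775])
for th in(0,.2,.4,.6,.8,1.0):
    d=-X*np.cos(th)+np.array([0,0,np.sin(th)])
    print(th,[proj('side',H+d*r).round(0).tolist() for r in(.102,.055,-.04)],proj('wrist',H+d*.055).round(0))
E
cp pics/c2.png /tmp/
```

```text
side flap_a [([0.515, 0.224, 0.095], 0.71)]
side flap_a_tab [([0.512, 0.225, 0.095], 0.89)]
side flap_a_edge [([0.515, 0.217, 0.095], 0.77)]
wrist flap_a [([0.516, 0.206, 0.089], 0.55)]
wrist flap_a_tab [([0.517, 0.206, 0.097], 0.79)]
wrist flap_a_edge [([0.514, 0.21, 0.091], 0.85)]
top flap_a [([0.514, 0.204, 0.088], 0.86)]
top flap_a_tab [([0.518, 0.211, 0.087], 0.89)]
top flap_a_edge [([0.514, 0.208, 0.093], 0.75)]
[ 5.11802227e-04 -5.74179125e+01  2.45147395e+01  5.80716804e+00
 -8.79171118e-02  2.74106634e-05] [ 0.15210222 -0.56559573 -0.12505035]
0 [[302.0, 210.0], [283.0, 212.0], [243.0, 216.0]] [253.  93.]
0.2 [[302.0, 203.0], [283.0, 208.0], [244.0, 218.0]] [253.  93.]
0.4 [[300.0, 197.0], [281.0, 205.0], [245.0, 221.0]] [253.  97.]
0.6 [[296.0, 191.0], [279.0, 202.0], [247.0, 223.0]] [253. 107.]
0.8 [[291.0, 186.0], [276.0, 199.0], [249.0, 224.0]] [253. 122.]
1.0 [[284.0, 182.0], [273.0, 197.0], [251.0, 226.0]] [253. 142.]
```

Run:
```python
from h import *
a=eyes.grab_frame('side');w=eyes.grab_frame('wrist');t=eyes.grab_frame('top')
f=lambda im,x,y,n:cv2.resize(im[y:y+n,x:x+n],(400,400),interpolation=cv2.INTER_CUBIC)
o=np.vstack([np.hstack([f(a,215,160,100),f(w,165,130,180)]),np.hstack([f(t,150,140,110),f(w,100,0,384)])])
cv2.imwrite('pics/c3.png',cv2.resize(o,(600,600))[:,:,::-1])
```

```text
(no output)
```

View pics/c3.png

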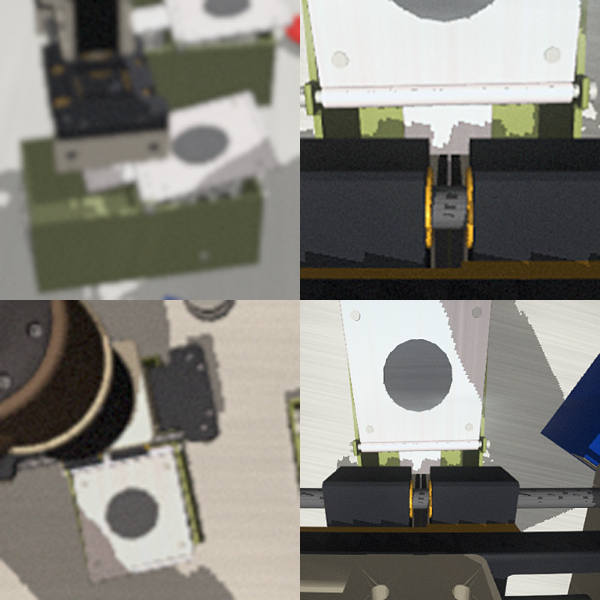

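Run:
```python
from h import *
y=.212;X=np.array([np.cos(y),np.sin(y),0]);Y=np.array([-X[1],X[0],0])
st=telemetry.get_state();t=st['eef_pos'];print(t,st['ee_rot'],st['q'])
for c in('side','wrist','top'): print(c,'tcp',proj(c,t).round(1),'tcp+60up',proj(c,t+[0,0,.06]).round(1))
print('top hinge',at_z('top',195.4,198.2,.0775),'tabend',at_z('top',155+186/5,145+188/5,.075),at_z('top',155+186/5,145+188/5,.065))
for th in(0,.1,.2,.3,.5,.9):
    H=np.array([.566,.217,.0775]);d=-X*np.cos(th)+np.array([0,0,np.sin(th)])
    print(th,'top tab,edge',proj('top',H-d*.043).round(1),proj('top',H+d*.104).round(1),'wrist disc',[ (proj('wrist',H+d*.055+Y*s)).round(1).tolist() for s in(-.024,.024)],[ (proj('wrist',H+d*(.055+s))).round(1).tolist() for s in(-.024,.024)])
```

```text
[0.59527417 0.22328877 0.04908215] [-3.14158929e+00  2.03584074e-05 -2.92977957e+00] [ 6.65322169e-01  4.10848345e-01 -2.50447698e-01  1.51384166e-05
 -9.09483459e-01 -2.02431471e+00]
side tcp [247.9 224.4] tcp+60up [247.2 205. ]
wrist tcp [253.5 216.9] tcp+60up [253.3 252.5]
top tcp [194.4 187.9] tcp+60up [190.6 185.3]
top hinge [0.56651386 0.21555522 0.0775    ] tabend [0.60596871 0.22509877 0.075     ] [0.60714088 0.22671344 0.065     ]
0 top tab,edge [191.7 181.7] [202.4 239.5] wrist disc [[211.9, 93.3], [294.8, 93.3]] [[253.4, 135.5], [253.3, 48.2]]
0.1 top tab,edge [192.  181.9] [201.9 239.4] wrist disc [[210.4, 92.7], [296.2, 92.7]] [[253.4, 136.0], [253.3, 45.0]]
0.2 top tab,edge [192.3 182.4] [201.2 239. ] wrist disc [[209.0, 93.2], [297.6, 93.2]] [[253.3, 137.0], [253.3, 43.1]]
0.3 top tab,edge [192.6 183. ] [200.4 238.1] wrist disc [[207.5, 94.8], [299.1, 94.8]] [[253.3, 138.6], [253.2, 43.0]]
0.5 top tab,edge [193.3 184.6] [198.7 235. ] wrist disc [[204.4, 101.7], [302.1, 101.7]] [[253.3, 143.5], [253.2, 48.7]]
0.9 top tab,edge [194.9 189.3] [194.6 223.7] wrist disc [[199.2, 131.8], [307.2, 131.8]] [[253.3, 160.1], [253.1, 91.1]]
```

Run:
```python
from h import *
w=eyes.grab_frame('wrist');a=eyes.grab_frame('side')
w=w[150:250,185:319];g=cv2.convertScaleAbs(w,alpha=1.3,beta=40)
a=a[190:240,215:282]
o=np.vstack([cv2.resize(g,(536,400),interpolation=cv2.INTER_LINEAR)[:330],cv2.resize(a,(536,400),interpolation=cv2.INTER_CUBIC)[:270]])
cv2.imwrite('pics/c4.png',o[:,:,::-1])
```

```text
(no output)
```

View pics/c4.png

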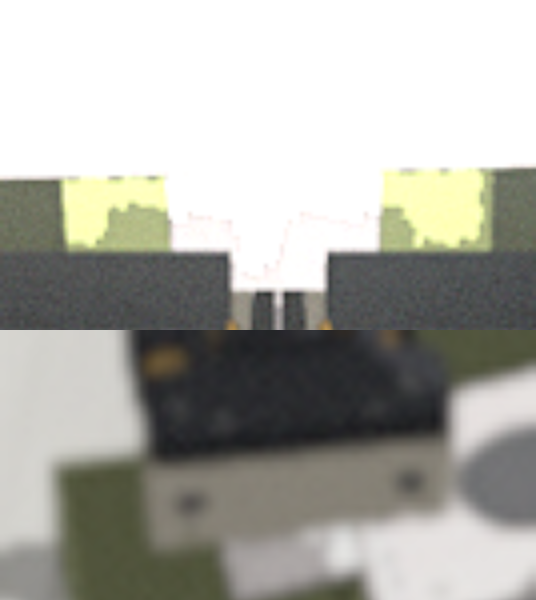

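Run:
```python
from h import *
y=.212;X=np.array([np.cos(y),np.sin(y),0])
t=telemetry.get_state()['eef_pos']
for v in(192,193,222.5):
  for z in(.07,.0775,.085):
    p=at_z('wrist',253.4,v,z);print(v,z,p.round(4),((p-t)@X*1000).round(1))
for dx in(-.0095,0):
  for z in(.049,.0775,.1,.12): print(dx,z,proj('wrist',np.array([t[0],t[1],z])+X*dx).round(1))
```

```text
192 0.07 [0.5715 0.2182 0.07  ] -24.3
192 0.0775 [0.5697 0.2178 0.0775] -26.2
192 0.085 [0.5679 0.2174 0.085 ] -28.0
193 0.07 [0.5722 0.2183 0.07  ] -23.7
193 0.0775 [0.5704 0.2179 0.0775] -25.5
193 0.085 [0.5685 0.2176 0.085 ] -27.3
222.5 0.07 [0.5923 0.2226 0.07  ] -3.1
222.5 0.0775 [0.5896 0.2221 0.0775] -5.8
222.5 0.085 [0.5869 0.2215 0.085 ] -8.5
-0.0095 0.049 [253.4 204.7]
-0.0095 0.0775 [253.4 217.1]
-0.0095 0.1 [253.3 230. ]
-0.0095 0.12 [253.3 244.9]
0 0.049 [253.4 216.8]
0 0.0775 [253.4 230.9]
0 0.1 [253.3 245.5]
0 0.12 [253.3 262.2]
```

Run:
```python
from h import *
w=eyes.grab_frame('wrist')
for u in(232,238,246,253,258,266): print(u,[w[v,u].tolist() for v in range(186,240,3)])
g=cv2.createCLAHE(6,(4,4)).apply(cv2.cvtColor(w,cv2.COLOR_RGB2GRAY))[160:290,180:330]
cv2.imwrite('pics/c5.png',cv2.resize(g,(690,598)))
y=.212;X=np.array([np.cos(y),np.sin(y),0]);Y=np.array([-X[1],X[0],0]);t=telemetry.get_state()['eef_pos']
for dx in(-.039,.039): print(proj('side',t+X*dx+Y*.0965+[0,0,.066]))
```

```text
232 [[239, 245, 251], [240, 243, 243], [209, 199, 199], [242, 245, 244], [239, 242, 242], [244, 247, 246], [162, 152, 152], [173, 164, 162], [168, 164, 159], [60, 61, 63], [35, 37, 37], [43, 43, 43], [39, 40, 37], [30, 33, 30], [32, 32, 30], [34, 37, 37], [46, 49, 55], [42, 46, 48]]
238 [[237, 243, 250], [239, 243, 243], [206, 195, 191], [238, 246, 245], [239, 244, 244], [239, 244, 242], [193, 191, 190], [173, 165, 166], [173, 163, 165], [55, 56, 59], [37, 37, 38], [38, 36, 37], [38, 37, 37], [36, 37, 38], [33, 31, 31], [26, 32, 30], [49, 50, 55], [45, 48, 54]]
246 [[237, 244, 250], [239, 241, 241], [186, 179, 176], [239, 242, 241], [239, 244, 243], [238, 243, 241], [237, 241, 239], [239, 243, 242], [244, 250, 248], [242, 247, 245], [245, 249, 249], [167, 159, 157], [144, 137, 133], [83, 81, 73], [90, 83, 74], [88, 82, 74], [90, 83, 80], [84, 83, 77]]
253 [[240, 245, 251], [239, 241, 239], [180, 170, 171], [241, 245, 242], [240, 244, 242], [239, 241, 241], [238, 242, 240], [238, 241, 239], [242, 245, 244], [245, 249, 248], [208, 208, 207], [173, 165, 159], [132, 129, 128], [84, 82, 82], [56, 52, 55], [51, 52, 50], [55, 50, 51], [53, 53, 55]]
258 [[239, 245, 250], [241, 241, 240], [189, 180, 178], [238, 245, 245], [238, 243, 243], [237, 244, 244], [248, 255, 255], [179, 170, 168], [178, 168, 167], [175, 166, 165], [179, 172, 167], [177, 169, 167], [125, 119, 122], [31, 30, 31], [22, 22, 22], [30, 29, 27], [26, 23, 21], [22, 27, 27]]
266 [[240, 244, 251], [241, 240, 240], [181, 180, 177], [238, 244, 244], [239, 245, 243], [239, 245, 245], [170, 158, 157], [187, 177, 175], [180, 170, 169], [150, 140, 138], [105, 101, 104], [104, 98, 103], [92, 88, 85], [49, 47, 43], [50, 53, 49], [99, 75, 30], [142, 105, 34], [173, 131, 47]]
[271.29969315 229.25251674]
[234.49578862 233.3287268 ]
```

View pics/c5.png

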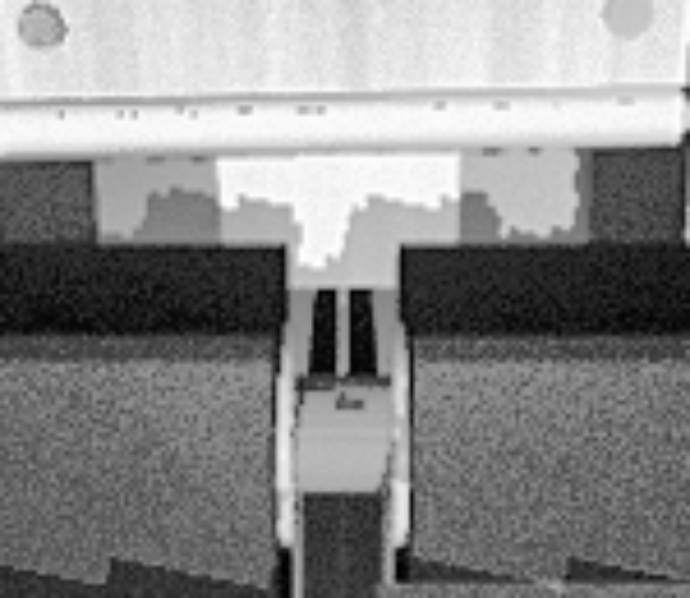

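{"name": "servo_tool", "arguments": {
  "series": [
    [[0,0,1,0],[0,0,1,0],[0,0,1,0],[0,0,1,0],[0,0,1,0],[0,0,1,0],[0,0,1,0],[0,0,1,0],[0,0,0,0],[0,0,0,0]]
  ]
}}

```text
t: 7.15
eef_pos: [0.5952, 0.2233, 0.041]
ee_rot: [-3.142, -0.0, -2.93]
force: [-0.3, 0.4, 0.6]
width: 0.0011
gripper_force: 0.0
```

```bash
cat > ang.py <<'E'
from h import *
y=.212;X=np.array([np.cos(y),np.sin(y),0]);Y=np.array([-X[1],X[0],0])
st=telemetry.get_state();t=st['eef_pos']
w=eyes.grab_frame('wrist')
H=np.array([.5680,.2178,.0775])
g=cv2.medianBlur(cv2.cvtColor(w,cv2.COLOR_RGB2GRAY),5)
m=(cv2.inRange(g,50,135)).astype(np.uint8)
for c in cv2.findContours(m[:190],0,1)[0]:
    a=cv2.contourArea(c)
    if len(c)>20 and a>2000:
        e=cv2.fitEllipse(c)
        if .75<e[1][0]/e[1][1] and abs(a-np.pi/4*e[1][0]*e[1][1])<.1*a and abs(e[0][0]-253)<20: print('disc',np.round(e[0],1),np.round(e[1],1))
for th in(0,.1,.2,.3,.4,.6,.8):
    d=-X*np.cos(th)+np.array([0,0,np.sin(th)]);n=X*np.sin(th)+np.array([0,0,np.cos(th)])*1
    q=[proj('wrist',H+d*.055+n*.004+v) for v in(-Y*.024,Y*.024,-d*.024,d*.024)]
    print(th,np.mean(q,0).round(1),(q[1]-q[0])[0].round(1),(q[2]-q[3])[1].round(1))
print(st['force'],t)
E
python3 ang.py
```

```text
disc [249.9  92.8] [92.9 93.2]
0 [254.   94.1] 89.1 93.8
0.1 [254.   93.8] 92.4 97.8
0.2 [254.   94.8] 95.7 100.8
0.3 [254.  97.] 99.0 102.6
0.4 [254.  100.6] 102.3 102.8
0.6 [254.  112.3] 108.8 97.0
0.8 [254.  130.6] 114.3 81.3
[-0.259345    0.41407928  0.64898638] [0.59524965 0.22329605 0.04097909]
```

{"name": "servo_tool", "arguments": {
  "series": [
    [[0,0,1,0],[0,0,1,0],[0,0,1,0],[0,0,1,0],[0,0,1,0],[0,0,1,0],[0,0,0,0],[0,0,0,0],[0,0,0,0],[0,0,0,0]]
  ]
}}

```text
t: 8.03
eef_pos: [0.5952, 0.2233, 0.0354]
ee_rot: [-3.142, 0.0, -2.93]
force: [-2.9, -0.3, 6.3]
width: 0.0006
gripper_force: 2.4
```

```bash
python3 ang.py
python3 - <<'E'
from h import *
w=eyes.grab_frame('wrist')
for u in(246,258): print(u,[int(w[v,u].mean()) for v in range(186,246,2)])
E
```

```text
disc [249.7  92.3] [99.2 99.4]
0 [254.   92.9] 92.6 97.5
0.1 [254.   92.7] 96.0 101.8
0.2 [254.   93.6] 99.6 105.2
0.3 [254.   95.8] 103.2 107.2
0.4 [254.1  99.5] 106.9 107.6
0.6 [254.1 111.7] 113.9 101.9
0.8 [254.1 130.8] 119.9 85.4
[-2.91708108 -0.33287858  6.32347278] [0.59524878 0.2232586  0.03540162]
246 [207, 245, 246, 246, 244, 236, 182, 244, 241, 242, 240, 241, 241, 246, 247, 246, 222, 169, 139, 82, 80, 81, 83, 82, 82, 100, 106, 72, 42, 59]
258 [211, 243, 246, 245, 243, 234, 190, 247, 245, 214, 161, 168, 172, 173, 174, 172, 172, 174, 126, 31, 34, 34, 29, 30, 25, 33, 22, 19, 46, 41]
```

{"name": "servo_tool", "arguments": {
  "series": [
    [[0,0,1.5,0],[0,0,1.5,0],[0,0,1.5,0],[0,0,1.5,0],[0,0,1.5,0],[0,0,1.5,0],[0,0,1.5,0],[0,0,1.5,0],[0,0,0,0],[0,0,0,0]]
  ]
}}

```text
t: 8.97
eef_pos: [0.596, 0.2236, 0.0234]
ee_rot: [3.141, 0.001, -2.93]
force: [1.6, -0.6, 4.5]
width: 0.0003
gripper_force: 1.7
```

```bash
python3 ang.py
```

```text
disc [248.8 110.9] [104.9 127.6]
0 [253.7  88.5] 100.9 106.7
0.1 [253.7  88. ] 105.1 112.0
0.2 [253.7  88.7] 109.4 116.3
0.3 [253.7  90.9] 113.8 119.2
0.4 [253.7  94.7] 118.2 120.3
0.6 [253.7 107.9] 126.8 115.0
0.8 [253.7 129.1] 134.3 96.8
[ 1.57206336 -0.57005696  4.54573293] [0.59595151 0.2236218  0.02343419]
```

{"name": "servo_tool", "arguments": {
  "series": [
    [[0,0,2,0],[0,0,2,0],[0,0,2,0],[0,0,2,0],[0,0,2,0],[0,0,2,0],[0,0,1,0],[0,0,1,0],[0,0,0,0],[0,0,0,0]]
  ]
}}

```text
t: 9.85
eef_pos: [0.5951, 0.2232, 0.0088]
ee_rot: [-3.141, -0.0, -2.93]
force: [0.2, 1.6, 0.4]
width: 0.0003
gripper_force: 0.9
```

```bash
python3 ang.py
```

```text
0 [254.1  85.9] 112.9 119.5
0.1 [254.1  85.1] 118.1 126.2
0.2 [254.1  85.7] 123.5 132.0
0.3 [254.1  87.9] 129.2 136.3
0.4 [254.1  92. ] 134.9 138.5
0.6 [254.2 106.6] 146.3 133.9
0.8 [254.2 131.2] 156.4 112.8
[0.1863492  1.63672206 0.42678691] [0.59511167 0.22321953 0.00876764]
```

{"name": "servo_tool", "arguments": {
  "series": [
    [[-3,0,0,0],[-2,0,-6,0],[0,0,-16,0],[0,0,-24,0],[0,0,-24,0],[0,0,-24,0],[0,0,-24,0],[0,0,-24,0],[0,0,-14,0],[0,0,0,0]]
  ]
}}

```text
t: 10.73
eef_pos: [0.6019, 0.2251, 0.1694]
ee_rot: [3.14, 0.005, -2.93]
force: [0.6, -0.4, 0.1]
width: 0.0006
gripper_force: 0.0
```

Run:
```python
from h import *
y=.212;X=np.array([np.cos(y),np.sin(y),0]);H=np.array([.5675,.2172,.0775])
for c in('side','top','wrist'):
    eyes.grab_frame(c)
    for n in('flap_a','bin_a'): 
        for r in recognise(c,n):
            p=np.array(r['position'])
            if abs(p[1]-.22)<.06: print(c,n,p,round(r['conf'],2),'relx',((p-H)@X).round(3),'ang',np.arctan2(p[2]-.0775,-(p-H)@X).round(2))
a=eyes.grab_frame('side');w=eyes.grab_frame('wrist')
cv2.imwrite('pics/c6.png',np.hstack([cv2.resize(a[130:270,200:340],(400,400)),cv2.copyMakeBorder(cv2.resize(w,(400,300)),0,100,0,0,0)])[:,:,::-1])
```

```text
side flap_a [0.5429 0.2179 0.124 ] 0.95 relx -0.024 ang 1.1
side bin_a [0.5582 0.2331 0.0517] 0.76 relx -0.006 ang -1.35
side bin_a [0.7386 0.1603 0.0484] 0.69 relx 0.155 ang -2.96
top flap_a [0.5382 0.2092 0.1282] 0.93 relx -0.03 ang 1.03
top bin_a [0.5311 0.2088 0.0706] 0.56 relx -0.037 ang -0.18
wrist flap_a [0.5331 0.2087 0.1408] 0.72 relx -0.035 ang 1.06
wrist bin_a [0.5384 0.2131 0.0814] 0.6 relx -0.029 ang 0.13
```

View pics/c6.png

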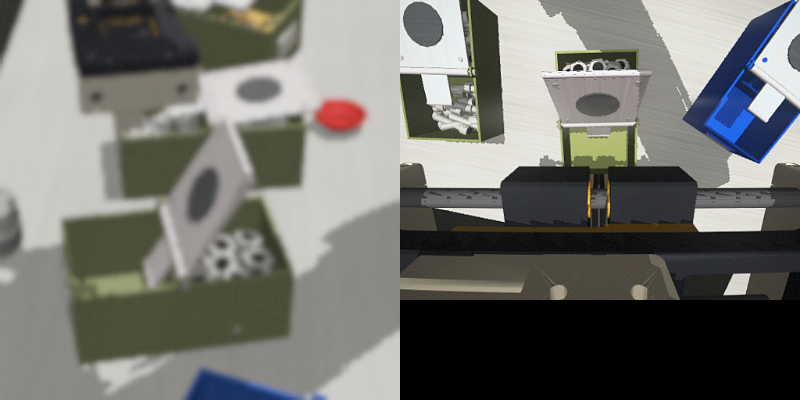

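{"name": "servo_tool", "arguments": {
  "series": [
    [[25,0,0,0],[35,0,0,0],[35,0,0,0],[30,0,0,0],[0,0,24,0],[0,0,24,0],[0,0,24,0],[0,0,0,0],[0,0,0,0],[0,0,0,0]]
  ]
}}

```text
t: 12.12
eef_pos: [0.4788, 0.1985, 0.0942]
ee_rot: [-3.142, 0.001, -2.929]
force: [0.4, -0.0, 0.8]
width: 0.0005
gripper_force: 0.0
```

{"name": "servo_tool", "arguments": {
  "series": [
    [[-6,0,0,0],[-6,0,0,0],[-6,0,0,0],[-4,0,0,0],[-4,0,0,0],[-4,0,0,0],[-4,0,0,0],[-4,0,0,0],[-4,0,0,0],[0,0,0,0]]
  ]
}}

```text
t: 12.95
eef_pos: [0.5198, 0.2071, 0.093]
ee_rot: [-3.141, 0.0, -2.93]
force: [0.0, -0.4, 0.8]
width: 0.0007
gripper_force: 0.0
```

```bash
cat > fl.py <<'E'
from h import *
y=.212;X=np.array([np.cos(y),np.sin(y),0]);H=np.array([.5675,.2172,.0775])
for c in('side','top','wrist'):
    eyes.grab_frame(c)
    for n in('flap_a','bin_a'):
        for r in recognise(c,n):
            p=np.array(r['position'])
            if abs(p[1]-.22)<.06 and p[0]<.68: print(c,n,p,round(r['conf'],2),'relx',((p-H)@X).round(3),'ang',np.arctan2(p[2]-.0775,-(p-H)@X).round(2))
st=telemetry.get_state();print('tcp relx',((st['eef_pos']-H)@X).round(4),'real z',st['eef_pos'][2]+.04,st['force'])
E
python3 fl.py
```

```text
side flap_a [0.5552 0.2231 0.1151] 0.84 relx -0.011 ang 1.29
side bin_a [0.5643 0.2359 0.0463] 0.57 relx 0.001 ang -1.6
top bin_a [0.6264 0.221  0.0032] 0.63 relx 0.058 ang -2.24
wrist bin_a [0.503  0.2031 0.0492] 0.83 relx -0.066 ang -0.4
tcp relx -0.0496 real z 0.13314535612676043 [-0.95180776  0.28411043  0.0458167 ]
```

{"name": "servo_tool", "arguments": {
  "series": [
    [[-4,0,0,0],[-4,0,0,0],[-4,0,0,0],[-4,0,0,0],[-4,0,0,0],[-4,0,0,0],[-4,0,0,0],[-4,0,0,0],[-4,0,0,0],[-4,0,0,0]]
  ]
}}

```text
t: 14.23
eef_pos: [0.5584, 0.2154, 0.093]
ee_rot: [3.142, -0.0, -2.93]
force: [-1.4, -0.8, 0.2]
width: 0.0004
gripper_force: 0.7
```

{"name": "servo_tool", "arguments": {
  "series": [
    [[-4,0,0,0],[-4,0,0,0],[-4,0,0,0],[-4,0,0,0],[-4,0,0,0],[-4,0,0,0],[-4,0,0,0],[-4,0,0,0],[0,0,0,0],[0,0,0,0]]
  ]
}}

```text
t: 15.07
eef_pos: [0.59, 0.2222, 0.0932]
ee_rot: [3.141, 0.001, -2.93]
force: [0.2, 0.0, -0.1]
width: 0.0004
gripper_force: 0.0
```

```bash
python3 fl.py
```

```text
side flap_a [0.5807 0.2411 0.1109] 0.85 relx 0.018 ang 2.06
side bin_a [0.5707 0.2489 0.0479] 0.58 relx 0.01 ang -1.89
top flap_a [0.5552 0.2102 0.0763] 0.5 relx -0.013 ang -0.09
top bin_a [0.5238 0.207  0.0496] 0.93 relx -0.045 ang -0.56
wrist flap_a [0.567  0.2189 0.0908] 0.68 relx -0.0 ang 1.56
wrist bin_a [0.5321 0.2058 0.0497] 0.74 relx -0.037 ang -0.64
tcp relx 0.0224 real z 0.1331440537649596 [-0.36995367  0.14397955  0.09201934]
```

{"name": "servo_tool", "arguments": {
  "series": [
    [[-4,0,2,0],[-4,0,2,0],[-4,0,2,0],[-3.6,0,2.8,0],[-3.6,0,2.8,0],[-3.6,0,2.8,0],[-3.6,0,2.8,0],[-3,0,3.9,0],[-3,0,3.9,0],[0,0,0,0]]
  ]
}}

```text
t: 16.35
eef_pos: [0.6213, 0.2288, 0.0669]
ee_rot: [-3.141, -0.001, -2.93]
force: [0.7, 0.1, 0.2]
width: 0.0005
gripper_force: 0.0
```

{"name": "servo_tool", "arguments": {
  "series": [
    [[-3,0,3.9,0],[-3,0,3.9,0],[-1.4,0,3.7,0],[-1.4,0,3.7,0],[-1.4,0,3.7,0],[-1,0,2,0],[0,0,1,0],[0,0,0,0],[0,0,0,0],[0,0,0,0]]
  ]
}}

```text
t: 17.18
eef_pos: [0.6322, 0.2313, 0.0464]
ee_rot: [3.141, 0.0, -2.93]
force: [-0.7, 0.9, -0.5]
width: 0.0008
gripper_force: 0.0
```

```bash
python3 fl.py
```

```text
side flap_a [0.5866 0.2501 0.0837] 0.9 relx 0.026 ang 2.9
side bin_a [0.5594 0.2573 0.054 ] 0.95 relx 0.001 ang -1.59
top flap_a [0.5774 0.2131 0.0797] 0.83 relx 0.009 ang 2.9
top bin_a [0.5453 0.2121 0.0617] 0.57 relx -0.023 ang -0.61
wrist flap_a [0.5811 0.2194 0.0821] 0.92 relx 0.014 ang 2.82
wrist bin_a [0.5783 0.218  0.0845] 0.75 relx 0.011 ang 2.56
wrist bin_a [0.5529 0.2119 0.0829] 0.72 relx -0.015 ang 0.34
tcp relx 0.0661 real z 0.08621307104805806 [-0.17388069  0.55142762 -0.5649797 ]
```

{"name": "servo_tool", "arguments": {
  "series": [
    [[0,0,1,0],[0,0,1,0],[0,0,0,0],[0,0,0,0],[0,0,0,0],[0,0,0,0],[0,0,0,0],[0,0,0,0],[0,0,0,0],[0,0,0,0]]
  ]
}}

```text
t: 18.47
eef_pos: [0.632, 0.2312, 0.0442]
ee_rot: [3.142, 0.0, -2.93]
force: [0.4, 0.8, 0.4]
width: 0.0004
gripper_force: 0.0
```

{"name": "servo_tool", "arguments": {
  "series": [
    [[0,0,1,0],[0,0,1,0],[0,0,0,0],[0,0,0,0],[0,0,0,0],[0,0,0,0],[0,0,0,0],[0,0,0,0],[0,0,0,0],[0,0,0,0]]
  ]
}}

```text
t: 19.3
eef_pos: [0.6322, 0.2313, 0.0432]
ee_rot: [3.142, 0.001, -2.929]
force: [-2.3, -1.0, 6.8]
width: 0.001
gripper_force: 3.4
```

{"name": "servo_tool", "arguments": {
  "series": [
    [[0,0,-5,0],[0,0,-10,0],[0,0,-25,0],[0,0,-35,0],[0,0,-35,0],[0,0,-35,0],[30,0,0,0],[35,0,0,0],[35,0,0,0],[30,0,0,0]]
  ]
}}

```text
t: 20.13
eef_pos: [0.5032, 0.2032, 0.1878]
ee_rot: [3.141, 0.0, -2.93]
force: [-0.5, 0.2, -0.0]
width: 0.0006
gripper_force: 0.0
```

{"name": "servo_tool", "arguments": {
  "series": [
    [[35,-20,0,0],[35,-20,0,0],[0,-30,0,0],[0,-30,0,0],[0,0,0,0],[0,0,0,0],[0,0,0,0],[0,0,0,0],[0,0,0,0],[0,0,0,0]]
  ]
}}

```text
t: 20.97
eef_pos: [0.4575, 0.092, 0.187]
ee_rot: [-3.141, -0.0, -2.929]
force: [0.5, -0.2, 0.0]
width: 0.0007
gripper_force: 0.0
```

```bash
python3 fl.py
python3 - <<'E'
from h import *
y=.212;X=np.array([np.cos(y),np.sin(y),0]);Y=np.array([-X[1],X[0],0]);H=np.array([.5675,.2172,.0775])
for c in('top','side'):
    eyes.grab_frame(c)
    for n in('bin_a','chuck','cap'): print(c,n,[np.round(r['position'],3).tolist() for r in recognise(c,n)])
# flap outline in side view vs. predicted edge corners for several angles
for r in trace('side','flap_a'):
    m=r['mask'];ys,xs=np.nonzero(m)
    p=proj('side',H+X*.05)
    if abs(xs.mean()-p[0])<15 and abs(ys.mean()-p[1])<15:
        print('mask',r['conf'],'left',xs.min(),ys[xs==xs.min()].mean(),'top',ys.min(),xs[ys==ys.min()].mean(),'bottom',ys.max(),'centroid',xs.mean(),ys.mean())
for th in(2.8,2.95,3.03,3.14):
    d=-X*np.cos(th)+np.array([0,0,np.sin(th)])
    print(th,[proj('side',H+d*.104+s*Y).round(1).tolist() for s in(-.047,.047)],proj('side',H+d*.053).round(1))
E
```

```text
side flap_a [0.6068 0.2256 0.0827] 0.88 relx 0.04 ang 3.01
side bin_a [0.5702 0.253  0.0596] 0.9 relx 0.01 ang -2.09
top flap_a [0.5782 0.2188 0.0803] 0.73 relx 0.011 ang 2.89
top flap_a [0.6081 0.2229 0.0808] 0.56 relx 0.041 ang 3.06
top bin_a [0.5781 0.2259 0.0806] 0.84 relx 0.012 ang 2.89
wrist bin_a [0.4731 0.2054 0.0363] 0.76 relx -0.095 ang -0.41
tcp relx -0.134 real z 0.2271420014618019 [-0.05259992  0.38557768 -0.25911664]
top bin_a [[0.577, 0.224, 0.078], [0.564, -0.003, 0.073], [0.543, -0.228, 0.075], [0.463, 0.433, 0.074]]
top chuck [[0.732, 0.148, 0.062]]
top cap [[0.401, -0.083, 0.012]]
side bin_a [[0.541, 0.037, 0.059], [0.551, -0.209, 0.059], [0.571, 0.253, 0.062], [0.467, 0.458, 0.065]]
side chuck [[0.737, 0.163, 0.045]]
side cap [[0.403, -0.084, 0.016]]
mask 0.94 left 215 209.0 top 201 256.5 bottom 233 centroid 242.36455331412103 216.56916426512967
2.8 [[215.8, 194.7], [218.4, 220.4]] [238.2 210.6]
2.95 [[214.6, 199.9], [217.1, 225.7]] [237.5 213.2]
3.03 [[214.4, 202.6], [216.8, 228.5]] [237.3 214.6]
3.14 [[214.5, 206.3], [216.9, 232.3]] [237.3 216.5]
```

```bash
python3 -c "
from station import ticket
print(ticket.job_done())"
```

```text
the job is handed in; nothing more can be done
None
```

I flipped bin_a's flap right over its pivot so it lies flat over the empty compartment, and the job is handed in at about 21 s; the camera check put the flap at its stop (about 3.14 rad), with bin_a, the chuck and the cap where they stood, but I did not separately measure flaps b and c and no verdict was returned.

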